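Slide the cutting plate off its lane and lay it in the empty tray

TASK

Of the three white cutting plates lying in the lanes of the wooden stand, take the one with the hanging hole: slide it along its lane towards the robot until about a third of it sticks out over the stand's front edge, then grip it by the part that sticks out, lift it off and lay it flat in the empty blue tray beside the stand, lowering it to the tray's floor before letting go. It must not fall off the stand.

Things in the scene. Friction and masses are not known exactly. Their poses are not given: they have to be found in the camera images.
- plate_center (a point): Centre, half-way up, of the plate to fetch: off-white plastic, 150 (x) x 60 (y) x 6 mm thick, 50 to 85 g, an 26 mm hole through it 52 mm from centre towards +x (end away from the robot). Lies lengthwise (within 3 deg) in any one of the stand's lanes, front end 20 to 50 mm behind the front edge; balanced while under 65 mm sticks out. Other plates have no hole: 150 x 36 mm and 100 x 60 mm.
- stand: Fixed wooden stand, 260 (x) x 262 mm (y), flat deck 55 mm above the table; origin at centre of underside, on the table. Front edge, towards the robot, at x = -130 mm, free air in front and below. Four battens 10 mm wide, 10 mm high, along x over the full depth form three lanes 72 mm wide, centred at y = -82, 0, +82 mm, open at front and back; in a lane a plate's sides cannot be gripped.
- tray: The empty light-blue plastic tray, fixed on the table left or right of the stand: outside 270 (x) x 200 (y) x 45 mm high, walls and floor 5 mm thick; origin at the centre of its underside. The like tray on the other side is full of oyster shells.
Not all that is in view belongs to the job. Leave any purple or turquoise look-alike of the part that bears plate_center alone.

How it is judged:
By the outcome, as a careful person would: the job done as asked, in the order asked, and still so for the second after the job is handed in, with the robot touching nothing.
It also fails if it takes over 58 s, if anything falls off the work surface, if the arm or the gripper's body presses on something with over 40 N, if the wrist force passes 120 N, or if a joint passes its speed limit or range.

ROBOT

A 6-joint arm with a two-finger parallel gripper is mounted at the origin on the work surface. World frame = base frame: x ahead of the robot, y to its left, z up, the work surface at z = 0. Lengths are in m, angles in rad, forces in N, time in s.
With the tool pointing down it reaches from about 0.3 to 0.875 m from the base axis. Payload 6.4 kg.
Tool frame: the origin (TCP) lies at the centre of the arm's flange, where the gripper is bolted on; the fingertips stand 173 mm ahead of it and the grasp point (between the pads) lies 155 mm ahead of it; z points along the fingers, x is the direction in which the jaws open and shut, and the axes are right-handed (so a half turn about z gives the same grasp; the last joint's range is limited). The gripper opens to 85 mm and grips with 20 to 120 N. Pads are 22 mm wide; open, the fingers measure 114 mm over their backs; the gripper's body (76 mm by 85 mm) begins 54 mm behind the grasp point. The pads swing forward as they close: fully open they stand 13 mm farther back than shut.
Start: joints at [-1.444, 0.181, 1.607, -0, 1.354, -0.206], TCP at [0.188, -0.543, 0.405] pointing down, gripper open.
Joint ranges: [-2.99, 2.99], [-0.89, 2.07], [0.3, 2.58], [-1.14, 4.28], [0, 2.63], [-3.12, 3.12]. Speed limits (rad/s): [2.57, 2.57, 3.01, 3.14, 3.14, 3.14].

INTERFACE

Orientations are given as a unit quaternion [w, x, y, z].
In Python, from bench import ctrl gives the robot as it stands. The module is installed in compiled form; this text tells all that it offers.
- The arm moves only by the tool move_arm, never from a script. Its argument "moves" is a list of rows, each an object of numbers: "gripper": the opening in per cent of the stroke, from 0 (shut) to 100 (fully open); "x", "y", "z": the shift along the tool's x, y, z in cm; "roll": the turn about the tool's z in degrees. In form: [{"gripper": .., "x": .., "y": .., "z": .., "roll": ..}, ...]. A call has 1 to 5 rows; each row shifts and turns the commanded pose from where the row before left it, along the tool's axes as they then stand; what a row does not reach is not made up. A row lasts 1/8 s, in which the tool goes at most 62.5 mm and 10.7 degrees, less where a joint would pass 70% of its speed; a pose out of reach is approached as far as the arm can. A call is refused whole if a number of a shift passes 6.25 or a number of a turn 10.7, either way. A call with a gripper value outside its range is refused whole. The fingers move at their own pace and stop on an object; the grip force is fixed at half the most. Time passes only in rows, so rows that do not move let the fingers close. It gives the time, the measured TCP pose, the force and the opening at its end, in the units of the state.
- ctrl.get_obs(): the state, without advancing time (a new reading comes with each control period).
- ctrl.camera(name): name is "scene" or "top"; returns a dict with "img" (384x512x3 uint8, red, green, blue), "fx", "fy", "cx", "cy" (pixels), "world_from_camera" (4x4, takes a point from camera to world coordinates). Camera axes: x right, y up, looking along -z (the intrinsics and any distortion apply to the point x, -y, -z); pixel columns grow to the right and rows downward; lengths in m; the calibration is good to about 2 mm. A picture is of the moment at which its call begins. There is no depth.
- ctrl.hand_in(): hands the job in, once; it reports no verdict.
The state is a dict: "time_s": time; "q": joint angles; "dq": joint speeds; "joint_efforts": joint torques, N m; "eef_pos": TCP position; "eef_rot": TCP orientation; "wrist_force": force on the tool from outside, world axes, zero at the start; "torque": the same for the moment, N m; "opening": opening from 0.0 (shut) to 1.0 (fully open).
Only numpy, scipy, OpenCV 4.12 (cv2) and the standard library are available. Lean on these libraries where they do the work, as an engineer would, in place of code of your own. Each camera call takes 0.05 s, during which the arm holds its last target. There are 200 camera calls.

## Working session

There is one attempt and no reset: what is moved stays moved. The work goes in short steps, Python scripts to look and compute and a tool call to move; the robot and the scene stay as the last step left them, time stands still between calls to the robot, and variables do not carry over. Pictures are saved under pics/ and viewed, about 8 in all and at most 12, crops included, and the job is handed in when it is done.

Besides the shell and the picture viewer there is one more tool, called after "Emit:" as name([rows], argument=value, ...), one row to a line, values as JSON. move_arm: Moves the arm, as the interface text tells. Its arguments: {"type":"object","properties":{"moves":{"type":"array","items":{"type":"object","properties":{"gripper":{"type":"number"},"x":{"type":"number"},"y":{"type":"number"},"z":{"type":"number"},"roll":{"type":"number"}}}}},"required":["moves"]}

```bash
mkdir -p pics; cat > h.py <<'E'
from bench import ctrl
import numpy as np, cv2
def snap(name,fn=None):
    c=ctrl.camera(name)
    if fn: cv2.imwrite('pics/'+fn,c['img'][:,:,::-1])
    return c
def ray(c,u,v,z):
    T=np.array(c['world_from_camera']); d=T[:3,:3]@np.array([(u-c['cx'])/c['fx'],-(v-c['cy'])/c['fy'],-1])
    o=T[:3,3]; return o+d*(z-o[2])/d[2]
def proj(c,p):
    T=np.linalg.inv(np.array(c['world_from_camera'])); q=T[:3,:3]@np.array(p)+T[:3,3]
    return c['cx']+c['fx']*q[0]/-q[2], c['cy']-c['fy']*q[1]/-q[2]
E
python3 - <<'E'
from h import *
a=snap('top','top0.png');b=snap('scene','scene0.png')
for c in(a,b): print({k:np.round(v,3).tolist() if k!='img' else 0 for k,v in c.items()})
o=ctrl.get_obs(); print(o)
E
```

```text
{'img': 0, 'fx': 481.767, 'fy': 481.767, 'cx': 254.427, 'cy': 190.332, 'world_from_camera': [[0.002, 0.996, -0.086, 0.305], [-1.0, 0.0, -0.024, 0.024], [-0.024, 0.086, 0.996, 1.338], [0.0, 0.0, 0.0, 1.0]]}
{'img': 0, 'fx': 361.748, 'fy': 361.748, 'cx': 254.155, 'cy': 194.644, 'world_from_camera': [[-0.772, -0.437, 0.462, 0.8], [0.636, -0.528, 0.563, 0.522], [-0.002, 0.729, 0.685, 0.661], [0.0, 0.0, 0.0, 1.0]]}
{'time_s': 0.1, 'q': array([-1.44433169e+00,  1.81483362e-01,  1.60793091e+00,  1.53714818e-06,
        1.35378515e+00, -2.06307827e-01]), 'dq': array([ 0.0010863 ,  0.00026822, -0.00401543, -0.00023363, -0.00022672,
       -0.0003836 ]), 'joint_efforts': array([ 1.94046734e-04, -4.45881736e+01, -3.52236128e+01, -3.14826138e-04,
        4.26128317e-03,  9.39328146e-06]), 'eef_pos': array([ 0.18781481, -0.54321649,  0.4038536 ]), 'eef_rot': array([-5.90807968e-04,  8.14451803e-01, -5.80230657e-01, -5.44402378e-04]), 'wrist_force': array([ 0.97268721, -0.10822429,  0.47217282]), 'torque': array([ 0.04979096,  0.05958725, -0.03928403]), 'opening': 1.0049402653861654}
```

View pics/top0.png

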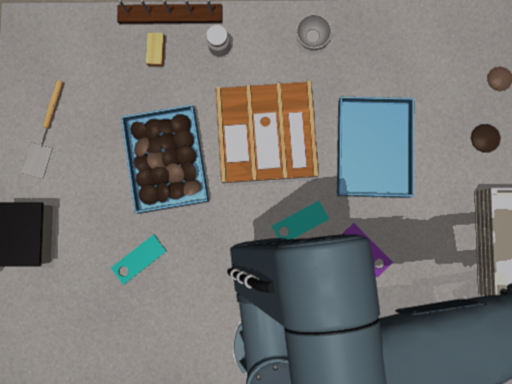

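View pics/scene0.png

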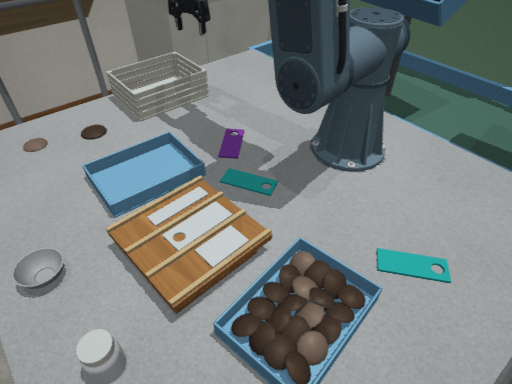

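Top view: the stand is at px (267,132). It holds three white plates: left, short (236,144); middle, with a wood-coloured hole (265,121); right, narrow (297,140). The empty tray is at (376,146), on the right (−y). The turquoise (301,221) and (138,259) and purple (372,250) look-alikes lie on the table and must be left alone. The middle plate fits the description: full width, with the hole at the far end. Next I'll confirm this in a crop and measure.

```bash
python3 - <<'E'
from h import *
c=snap('top'); im=c['img']
cv2.imwrite('pics/crop1.png',cv2.resize(im[75:205,205:425,::-1],None,fx=3.6,fy=3.6,interpolation=cv2.INTER_CUBIC))
hsv=cv2.cvtColor(im,cv2.COLOR_RGB2HSV)
def comps(m,z,amin,lo=(205,75),hi=(425,205)):
    mm=np.zeros_like(m); mm[lo[1]:hi[1],lo[0]:hi[0]]=m[lo[1]:hi[1],lo[0]:hi[0]]
    for ct in cv2.findContours(mm,cv2.RETR_EXTERNAL,cv2.CHAIN_APPROX_NONE)[0]:
        if cv2.contourArea(ct)<amin: continue
        P=np.array([ray(c,u,v,z)[:2] for u,v in ct[:,0,:]],np.float32)*1000
        (x,y),(w,h),a=cv2.minAreaRect(P)
        print('px',ct[:,0].mean(0).round(),'c',round(x,1),round(y,1),'wh',round(w,1),round(h,1),'a',round(a,2),'box',cv2.boxPoints(((x,y),(w,h),a)).round().tolist())
print('white');comps(((hsv[...,1]<40)&(hsv[...,2]>175)).astype(np.uint8),.061,200,(217,90),(315,180))
print('wood');m=((hsv[...,0]<25)&(hsv[...,1]>70)&(hsv[...,2]>60)).astype(np.uint8)
comps(cv2.morphologyEx(m,cv2.MORPH_CLOSE,np.ones((3,3))),.065,1000,(207,75),(327,195))
print('hole');comps(m,.059,30,(257,113),(274,130))
print('tray');comps(((hsv[...,0]>90)&(hsv[...,0]<115)&(hsv[...,1]>60)).astype(np.uint8),.045,2000,(325,85),(425,210))
E
```

```text
white
px [236. 143.] c 544.5 103.7 wh 95.6 58.3 a 4.4 box [[495.0, 129.0], [499.0, 71.0], [594.0, 78.0], [590.0, 136.0]]
px [266. 140.] c 551.9 22.1 wh 146.4 58.2 a 4.6 box [[477.0, 45.0], [481.0, -13.0], [627.0, -1.0], [623.0, 57.0]]
px [297. 139.] c 553.5 -60.0 wh 146.3 34.0 a 4.33 box [[479.0, -49.0], [482.0, -82.0], [628.0, -71.0], [625.0, -37.0]]
wood
px [266. 132.] c 575.1 23.0 wh 259.4 259.9 a 3.84 box [[437.0, 144.0], [454.0, -115.0], [713.0, -98.0], [696.0, 161.0]]
hole
px [265. 121.] c 603.6 25.9 wh 21.6 22.0 a 89.99 box [[593.0, 15.0], [615.0, 15.0], [615.0, 37.0], [593.0, 37.0]]
tray
px [376. 147.] c 537.3 -271.4 wh 202.6 271.1 a 88.52 box [[399.0, -369.0], [670.0, -376.0], [675.0, -174.0], [404.0, -167.0]]
```

View pics/crop1.png

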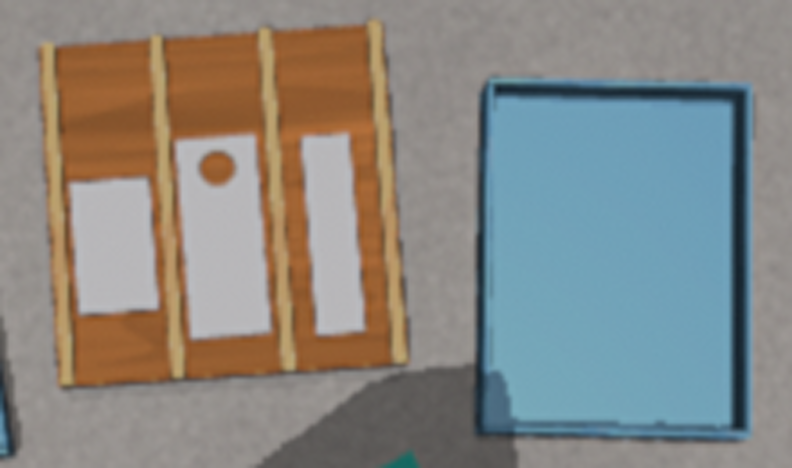

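Crop: the middle plate has a clear round hole at its far end (crop px 217,168) with wood showing through. It measures about 150×60 mm, so it is the one. Measured values:
- **Plate:** centre (552, 22), yaw about 4.5°.
- **Stand:** centre (575, 23), yaw 3.8°, front edge 31 mm ahead of the plate.
- **Tray:** centre (537, −271), 271×203 mm.

Plan: shut the fingers, lower them behind the plate and pull it about 80 mm towards the robot. Then grip it across its 60 mm width where it overhangs.

Emit:
move_arm([
  {"gripper":0,"roll":7.6},
  {"gripper":0,"roll":7.6},
  {"gripper":0,"x":-4.3,"y":-4.0},
  {"gripper":0,"x":-4.3,"y":-4.0},
  {"gripper":0,"x":-4.3,"y":-4.0},
])

```text
validation failed for argument at $.mo...
```

Emit:
move_arm([
  {"gripper":0,"x":-4.3,"y":-4.0},
  {"gripper":0,"x":-4.3,"y":-4.0},
  {"gripper":0,"x":-4.3,"y":-4.0},
  {"gripper":0,"x":-4.3,"y":-4.0},
  {"gripper":0,"x":-4.3,"y":-4.0},
])

```text
validation failed for argument at $.mo...
```

```bash
cat >> h.py <<'E'
def go(x,y,z,yaw):
    """remaining shift in tool axes (cm), roll (deg) to TCP x,y,z (mm) and tool-x yaw (deg); x,y given along the present tool axes"""
    from scipy.spatial.transform import Rotation as R
    o=ctrl.get_obs(); q=o['eef_rot']; r=R.from_quat([q[1],q[2],q[3],q[0]]).as_matrix()
    d=r.T@(np.array([x,y,z])/1000-o['eef_pos'])*100
    w=np.degrees(np.arctan2(r[1,0],r[0,0]))
    print('t',round(o['time_s'],2),'pos',(o['eef_pos']*1000).round(1),'yaw',round(w,2),'F',o['wrist_force'].round(1),'open',round(o['opening'],3),'-> shift',d.round(2),'roll',round(w-yaw,2))
E
python3 -c "
from h import *
go(652,29,300,-86.1)"
```

```text
t 0.15 pos [ 187.8 -543.3  404. ] yaw -70.93 F [-0.  -0.2  0.8] open 1.003 -> shift [-38.91 -62.56  10.47] roll 15.17
```

Emit:
move_arm([
  {"gripper":0,"x":0,"y":0,"z":0,"roll":7.6},
  {"gripper":0,"x":0,"y":0,"z":0,"roll":7.6},
  {"gripper":0,"x":-4.3,"y":-4.0,"z":0,"roll":0},
  {"gripper":0,"x":-4.3,"y":-4.0,"z":0,"roll":0},
  {"gripper":0,"x":-4.3,"y":-4.0,"z":0,"roll":0},
])

```text
time_s: 0.78
eef_pos: [0.2996, -0.4052, 0.4044]
eef_rot: [-0.0, 0.73, -0.683, -0.0]
wrist_force: [1.3, 0.0, 0.3]
opening: 0.001
```

```bash
python3 -c "
from h import *
go(652,29,300,-86.1)"
```

```text
t 0.78 pos [ 299.6 -405.2  404.4] yaw -86.18 F [1.3 0.  0.3] open 0.001 -> shift [-40.97 -38.06  10.46] roll -0.08
```

Emit:
move_arm([
  {"gripper":0,"x":-4.3,"y":-4.0,"z":0,"roll":0},
  {"gripper":0,"x":-4.3,"y":-4.0,"z":0,"roll":0},
  {"gripper":0,"x":-4.3,"y":-4.0,"z":0,"roll":0},
  {"gripper":0,"x":-4.3,"y":-4.0,"z":0,"roll":0},
  {"gripper":0,"x":-4.3,"y":-4.0,"z":0,"roll":0},
])

```text
time_s: 1.4
eef_pos: [0.4848, -0.1769, 0.4047]
eef_rot: [0.0, 0.731, -0.683, 0.0]
wrist_force: [0.5, -0.1, 0.2]
opening: -0.002
```

Emit:
move_arm([
  {"gripper":0,"x":-4.3,"y":-4.0,"z":0,"roll":0},
  {"gripper":0,"x":-4.3,"y":-4.0,"z":0,"roll":0},
  {"gripper":0,"x":-4.3,"y":-4.0,"z":2,"roll":0},
  {"gripper":0,"x":-4.3,"y":-4.0,"z":4,"roll":0},
  {"gripper":0,"x":-2.1,"y":-1.9,"z":4,"roll":0},
])

```text
time_s: 2.02
eef_pos: [0.6463, 0.0229, 0.3087]
eef_rot: [-0.001, 0.731, -0.682, 0.001]
wrist_force: [0.7, -0.5, -0.6]
opening: -0.001
```

```bash
python3 -c "
from h import *
go(652,29,230.5,-86.1)"
```

```text
t 2.02 pos [646.3  22.9 308.7] yaw -86.01 F [ 0.7 -0.5 -0.6] open -0.001 -> shift [-0.57 -0.6   7.82] roll 0.09
```

Emit:
move_arm([
  {"gripper":0,"x":0,"y":0,"z":2.5,"roll":0},
  {"gripper":0,"x":0,"y":0,"z":2,"roll":0},
  {"gripper":0,"x":0,"y":0,"z":0,"roll":0},
  {"gripper":0,"x":0,"y":0,"z":0,"roll":0},
])

```text
time_s: 2.52
eef_pos: [0.6455, 0.0199, 0.2658]
eef_rot: [-0.001, 0.73, -0.683, 0.001]
wrist_force: [0.9, -0.4, 0.6]
opening: -0.0
```

```bash
python3 -c "
from h import *
go(652,29,230.5,-86.1)"
```

```text
t 2.52 pos [645.5  19.9 265.8] yaw -86.17 F [ 0.9 -0.4  0.6] open -0.0 -> shift [-0.86 -0.7   3.53] roll -0.07
```

Emit:
move_arm([
  {"gripper":0,"x":-0.9,"y":-0.7,"z":0,"roll":0},
  {"gripper":0,"x":0,"y":0,"z":1.5,"roll":0},
  {"gripper":0,"x":0,"y":0,"z":1.5,"roll":0},
  {"gripper":0,"x":0,"y":0,"z":0.5,"roll":0},
  {"gripper":0,"x":0,"y":0,"z":0,"roll":0},
])

```text
time_s: 3.15
eef_pos: [0.6511, 0.0299, 0.2287]
eef_rot: [0.0, 0.731, -0.683, -0.001]
wrist_force: [1.1, 0.3, 0.8]
opening: 0.003
```

```bash
python3 -c "
from h import *
go(652,29,230.5,-86.1)
c=snap('scene')
cv2.imwrite('pics/s2.png',cv2.resize(c['img'][150:320,90:290,::-1],None,fx=3.5,fy=3.5,interpolation=cv2.INTER_CUBIC))"
```

```text
t 3.15 pos [651.1  29.9 228.7] yaw -86.13 F [1.1 0.3 0.8] open 0.003 -> shift [ 0.1  -0.09 -0.18] roll -0.03
```

View pics/s2.png

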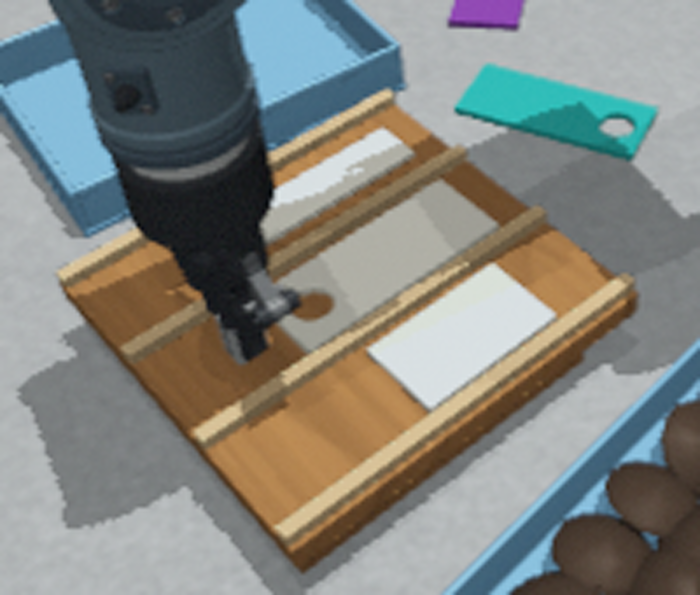

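The shut fingers stand in the middle lane right behind the holed end of the plate (crop px 245,355), clear of the battens. I'll raise them 1 mm and pull.

Emit:
move_arm([
  {"gripper":0,"x":0.1,"y":0.5,"z":-0.1,"roll":0},
  {"gripper":0,"x":0,"y":1.0,"z":0,"roll":0},
  {"gripper":0,"x":0,"y":1.0,"z":0,"roll":0},
  {"gripper":0,"x":0,"y":1.0,"z":0,"roll":0},
  {"gripper":0,"x":0,"y":1.0,"z":0,"roll":0},
])

```text
time_s: 3.82
eef_pos: [0.6058, 0.0259, 0.2306]
eef_rot: [-0.0, 0.731, -0.683, 0.0]
wrist_force: [-0.9, -0.1, -0.3]
opening: -0.004
```

Emit:
move_arm([
  {"gripper":0,"x":0,"y":1.0,"z":0,"roll":0},
  {"gripper":0,"x":0,"y":0.8,"z":0,"roll":0},
  {"gripper":0,"x":0,"y":0.5,"z":0,"roll":0},
  {"gripper":0,"x":0,"y":0,"z":0,"roll":0},
  {"gripper":0,"x":0,"y":0,"z":0,"roll":0},
])

```text
time_s: 4.45
eef_pos: [0.5838, 0.0243, 0.2305]
eef_rot: [-0.0, 0.731, -0.683, 0.0]
wrist_force: [0.2, 0.8, -0.8]
opening: 0.002
```

```bash
cat > look.py <<'E'
from h import *
import sys
go(652,29,230.5,-86.1)
c=snap('top',sys.argv[1]+'_t.png')
b=snap('scene',sys.argv[1]+'_s.png')
h=np.hstack([cv2.resize(x,None,fx=2.2,fy=2.2,interpolation=cv2.INTER_CUBIC) for x in (c['img'][75:245,205:385],b['img'][140:310,90:270])])
cv2.imwrite('pics/'+sys.argv[1]+'.png',h[:,:,::-1])
E
python3 look.py p1
```

```text
t 4.45 pos [583.8  24.3 230.5] yaw -86.13 F [ 0.2  0.8 -0.8] open 0.002 -> shift [-0.01 -6.84  0.  ] roll -0.03
```

View pics/p1.png

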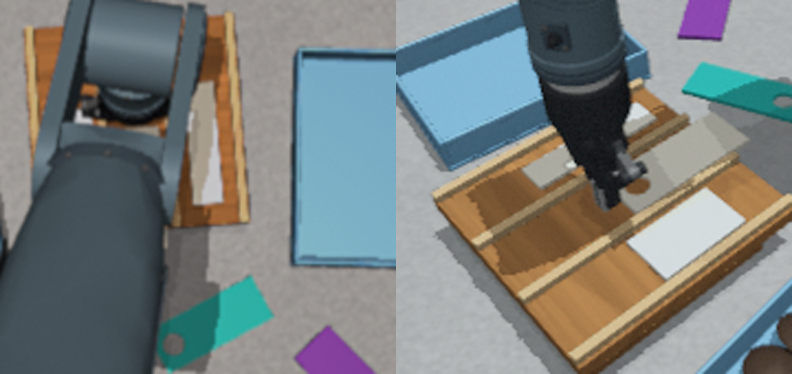

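The pull works: the plate's front end sticks out past the edge (corners at scene px of about (232,189) and (251,204)). I'll measure the overhang.

```bash
cat >> h.py <<'E'
def stand(p): # world m -> stand mm
    t=np.radians(3.84); d=np.array(p[:2])*1000-[575.1,23.0]
    return np.array([d[0]*np.cos(t)+d[1]*np.sin(t),-d[0]*np.sin(t)+d[1]*np.cos(t)]).round(1)
E
python3 - <<'E'
from h import *
c=snap('scene')
for p in((231.8,189.1),(250.9,203.6)): print('front corner',stand(ray(c,*p,.061)))
T=[.445-.0,.0143,.055]
print('hole', stand(ray(c,(635-396)/2.2+90,187/2.2+140,.061)))
E
```

```text
front corner [-152.9  -33.9]
front corner [-152.4   35.5]
hole [-22.    5.2]
```

The overhang is about 22 mm. It agrees with the finger position, so I'll pull another 27 mm.

Emit:
move_arm([
  {"gripper":0,"x":0,"y":0.7,"z":0,"roll":0},
  {"gripper":0,"x":0,"y":0.7,"z":0,"roll":0},
  {"gripper":0,"x":0,"y":0.7,"z":0,"roll":0},
  {"gripper":0,"x":0,"y":0.6,"z":0,"roll":0},
  {"gripper":0,"x":0,"y":0,"z":0,"roll":0},
])

```text
time_s: 5.22
eef_pos: [0.5561, 0.0226, 0.2304]
eef_rot: [0.0, 0.731, -0.683, -0.0]
wrist_force: [0.1, 0.8, -0.2]
opening: -0.0
```

Emit:
move_arm([
  {"gripper":0,"x":0,"y":-0.8,"z":0,"roll":0},
  {"gripper":0,"x":0,"y":-1,"z":0,"roll":0},
  {"gripper":0,"x":0,"y":0,"z":-5,"roll":0},
  {"gripper":0,"x":0,"y":0,"z":-5,"roll":0},
  {"gripper":100,"x":0,"y":0,"z":-2,"roll":0},
])

```text
time_s: 5.85
eef_pos: [0.5763, 0.0237, 0.3543]
eef_rot: [-0.002, 0.731, -0.683, 0.002]
wrist_force: [-0.4, -0.4, 0.6]
opening: 0.201
```

```bash
python3 look.py p2
```

```text
t 5.85 pos [576.3  23.7 354.3] yaw -86.12 F [-0.4 -0.4  0.6] open 0.201 -> shift [-0.03 -7.52 12.42] roll -0.02
```

View pics/p2.png

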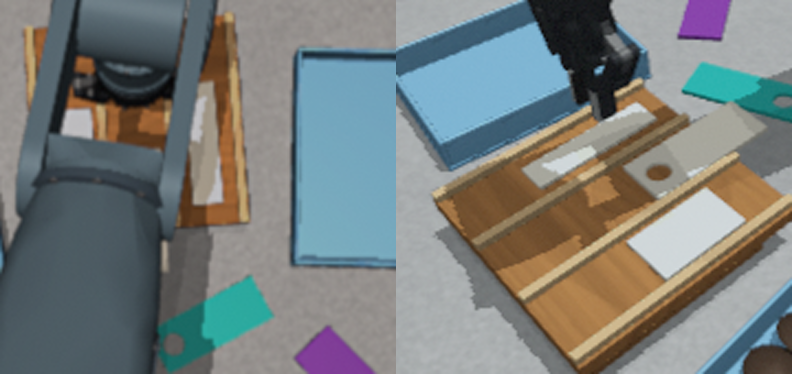

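The plate now sticks out further and lies level. Its front corner is at composite px (770,124) and the hole at (659,172). I'll measure both in the scene view, plus the grip target.

```bash
python3 - <<'E'
from h import *
c=snap('scene'); im=c['img']
f=lambda u,v:((u-396)/2.2+90,v/2.2+140)
for n,p in(('front r',(730,104)),('front l',(770,124)),('back l',(664,198)),('back r',(625,158)),('hole',(659,172))): print(n,stand(ray(c,*f(*p),.061)))
cv2.imwrite('pics/z.png',cv2.resize(im[170:245,185:285,::-1],None,fx=7,fy=7,interpolation=cv2.INTER_CUBIC))
E
```

```text
front r [-175.3  -22. ]
front l [-185.2   32.5]
back l [-34.1  36.8]
back r [-39.  -34.8]
hole [-52.5   5.5]
```

View pics/z.png

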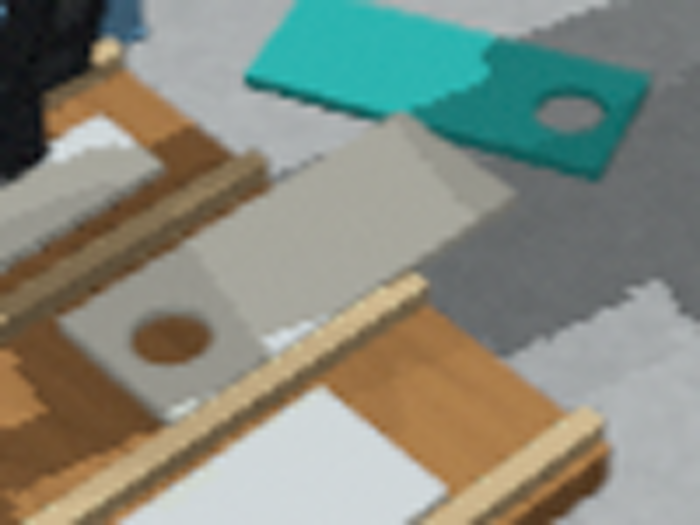

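The enlarged view shows the plate clearly: front corners at crop px (402,115) and (515,190), back corner at (60,322), hole at (172,338).

```bash
python3 - <<'E'
from h import *
c=snap('scene')
f=lambda u,v:(u/7+185-.43,v/7+170-.43)
for n,p in(('front r',(402,115)),('front l',(515,190)),('back r',(60,322)),('back l',(163,418)),('hole',(172,338)),('batten ends L top front',(427,285)),('batten R',(265,160))):
    z=.065 if 'bat' in n else .061
    w=ray(c,*f(*p),z); print(n,stand(w),(w*1000).round(1))
t=np.radians(3.84)
for s in ((-155,2),(-155,0)):
    print(s,np.array([575.1,23])+[s[0]*np.cos(t)-s[1]*np.sin(t),s[0]*np.sin(t)+s[1]*np.cos(t)])
go(420.3,13,300,-86.1)
E
```

```text
front r [-178.7  -25.2] [398.4 -14.1  61. ]
front l [-181.1   30.3] [392.4  41.1  61. ]
back r [-30.3 -26.6] [546.6  -5.6  61. ]
back l [-29.1  29.2] [544.1  50.2  61. ]
hole [-52.4   4.1] [522.5  23.6  61. ]
batten ends L top front [-125.9   46.1] [446.4  60.5  65. ]
batten R [-125.9  -37. ] [452.  -22.3  65. ]
(-155, 2) [420.31404067  14.61508535]
(-155, 0) [420.44798163  12.61957544]
t 6.05 pos [574.9  23.8 350. ] yaw -86.13 F [-0.8  0.1 -0.4] open 0.551 -> shift [ 0.03 15.5   5.  ] roll -0.03
```

The overhang is 50–54 mm and the plate is straight in its lane (y about +2). The grip point is (420, 14.5). I'll move over it with the gripper open and lower.

Emit:
move_arm([
  {"gripper":100,"x":-0.1,"y":5.2,"z":0,"roll":0},
  {"gripper":100,"x":0,"y":5.2,"z":0,"roll":0},
  {"gripper":100,"x":0,"y":5.1,"z":0,"roll":0},
  {"gripper":100,"x":0,"y":0,"z":4,"roll":0},
  {"gripper":100,"x":0,"y":0,"z":4,"roll":0},
])

```text
time_s: 6.68
eef_pos: [0.4192, 0.0144, 0.2693]
eef_rot: [-0.0, 0.73, -0.683, 0.0]
wrist_force: [0.8, 0.2, -1.0]
opening: 1.0
```

Emit:
move_arm([
  {"gripper":100,"x":0,"y":0,"z":0,"roll":0},
  {"gripper":100,"x":0,"y":0,"z":0,"roll":0},
])

```text
time_s: 6.92
eef_pos: [0.4203, 0.0142, 0.2707]
eef_rot: [0.0, 0.731, -0.683, -0.0]
wrist_force: [-0.3, 0.4, 0.6]
opening: 1.001
```

```bash
python3 -c "
from h import *
go(420.3,14.6,223,-86.1)"
```

```text
t 6.92 pos [420.3  14.2 270.7] yaw -86.13 F [-0.3  0.4  0.6] open 1.001 -> shift [-0.04 -0.01  4.77] roll -0.03
```

Emit:
move_arm([
  {"gripper":100,"x":0,"y":0,"z":2,"roll":0},
  {"gripper":100,"x":0,"y":0,"z":1.5,"roll":0},
  {"gripper":100,"x":0,"y":0,"z":0,"roll":0},
])

```text
time_s: 7.3
eef_pos: [0.4203, 0.0143, 0.2359]
eef_rot: [0.0, 0.731, -0.683, -0.0]
wrist_force: [0.2, -0.5, 0.7]
opening: 1.0
```

```bash
python3 -c "
from h import *
go(420.3,14.6,223,-86.1)
c=snap('scene')
cv2.imwrite('pics/g0.png',cv2.resize(c['img'][130:245,160:310,::-1],None,fx=5,fy=5,interpolation=cv2.INTER_CUBIC))"
```

```text
t 7.3 pos [420.3  14.3 235.9] yaw -86.12 F [ 0.2 -0.5  0.7] open 1.0 -> shift [-0.03 -0.    1.29] roll -0.02
```

View pics/g0.png

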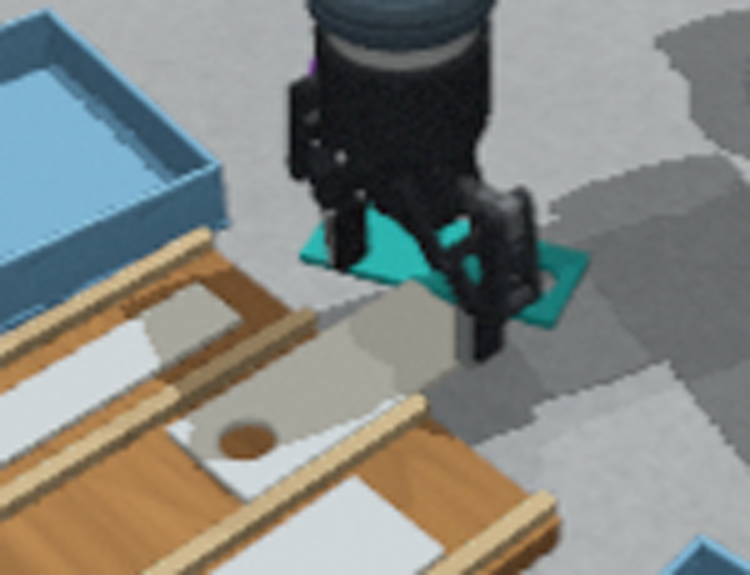

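The open fingers stand either side of the overhanging end, the left fingertip at crop px (487,355) and the right at (345,262). I'll lower the last 13 mm and close.

Emit:
move_arm([
  {"gripper":100,"x":0,"y":0,"z":0.7,"roll":0},
  {"gripper":100,"x":0,"y":0,"z":0.6,"roll":0},
  {"gripper":100,"x":0,"y":0,"z":0,"roll":0},
])

```text
time_s: 7.72
eef_pos: [0.4197, 0.0143, 0.2221]
eef_rot: [0.0, 0.731, -0.683, -0.0]
wrist_force: [0.6, -0.3, 1.0]
opening: 0.999
```

Emit:
move_arm([
  {"gripper":40,"x":0,"y":0,"z":0,"roll":0},
  {"gripper":40,"x":0,"y":0,"z":0,"roll":0},
  {"gripper":40,"x":0,"y":0,"z":0,"roll":0},
  {"gripper":40,"x":0,"y":0,"z":0,"roll":0},
])

```text
time_s: 8.22
eef_pos: [0.42, 0.0143, 0.2228]
eef_rot: [-0.0, 0.731, -0.683, 0.0]
wrist_force: [-3.0, -0.7, 5.2]
opening: 0.679
```

```bash
python3 -c "
from h import *
go(420.3,14.6,223,-86.1)
c=snap('scene')
cv2.imwrite('pics/g1.png',cv2.resize(c['img'][130:245,160:310,::-1],None,fx=5,fy=5,interpolation=cv2.INTER_CUBIC))"
```

```text
t 8.22 pos [420.   14.3 222.8] yaw -86.13 F [-3.  -0.7  5.2] open 0.679 -> shift [-0.03 -0.03 -0.02] roll -0.03
```

View pics/g1.png

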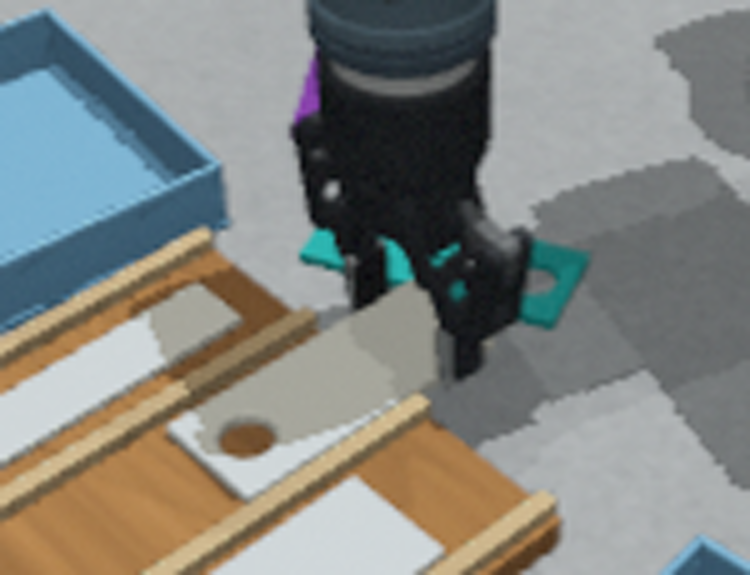

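The fingers stopped at 0.68 (about 58–60 mm) on the plate's sides, and the plate is still level. I'll test with a small lift.

Emit:
move_arm([
  {"gripper":40,"x":0,"y":0,"z":-0.3,"roll":0},
  {"gripper":40,"x":0,"y":0,"z":-0.7,"roll":0},
  {"gripper":40,"x":0,"y":0,"z":-1,"roll":0},
  {"gripper":40,"x":0,"y":0,"z":0,"roll":0},
])

```text
time_s: 8.78
eef_pos: [0.4205, 0.0142, 0.2436]
eef_rot: [-0.001, 0.731, -0.683, 0.001]
wrist_force: [0.2, -1.0, -0.1]
opening: 0.674
```

```bash
python3 -c "
from h import *
go(420.3,14.6,223,-86.1)
c=snap('scene')
cv2.imwrite('pics/g2.png',cv2.resize(c['img'][130:245,160:310,::-1],None,fx=5,fy=5,interpolation=cv2.INTER_CUBIC))"
```

```text
t 8.78 pos [420.5  14.2 243.6] yaw -86.13 F [ 0.2 -1.  -0.1] open 0.674 -> shift [-0.05  0.02  2.06] roll -0.03
```

View pics/g2.png

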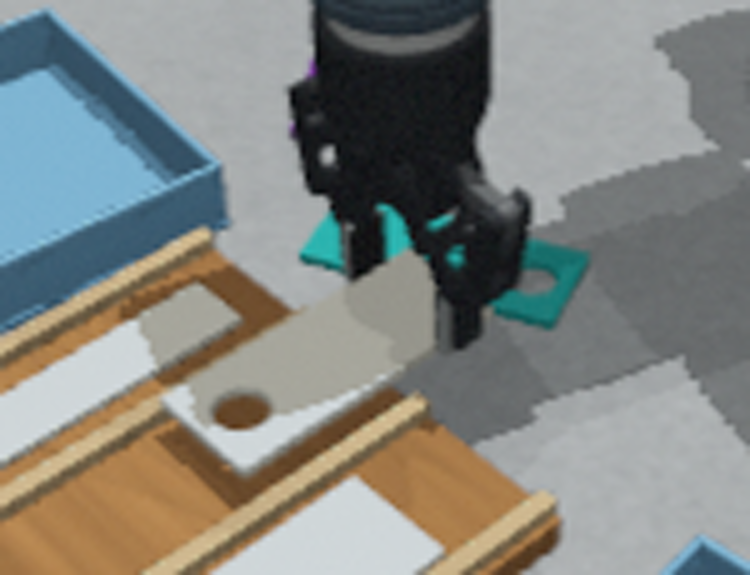

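The plate lifts level with the gripper (hole at crop px (240,410), shadow beneath it). Next I'll raise it and carry it to the tray.

Emit:
move_arm([
  {"gripper":40,"x":0,"y":0,"z":-2.5,"roll":0},
  {"gripper":40,"x":0,"y":0,"z":-3.5,"roll":0},
  {"gripper":40,"x":0,"y":0,"z":-2.5,"roll":0},
  {"gripper":40,"x":2.0,"y":0,"z":0,"roll":0},
  {"gripper":40,"x":3.5,"y":-0.7,"z":0,"roll":0},
])

```text
time_s: 9.45
eef_pos: [0.4304, -0.04, 0.3277]
eef_rot: [-0.0, 0.731, -0.682, 0.0]
wrist_force: [0.5, 0.2, -1.3]
opening: 0.678
```

Emit:
move_arm([
  {"gripper":40,"x":4,"y":-0.8,"z":0,"roll":0},
  {"gripper":40,"x":4,"y":-0.8,"z":0,"roll":0},
  {"gripper":40,"x":4,"y":-0.8,"z":0,"roll":0},
  {"gripper":40,"x":4,"y":-0.8,"z":0,"roll":0},
  {"gripper":40,"x":3.5,"y":-0.8,"z":0,"roll":0},
])

```text
time_s: 10.07
eef_pos: [0.4838, -0.2334, 0.3271]
eef_rot: [0.0, 0.73, -0.683, -0.0]
wrist_force: [-0.1, 0.8, -0.8]
opening: 0.677
```

Emit:
move_arm([
  {"gripper":40,"x":2,"y":0,"z":0,"roll":2.7},
  {"gripper":40,"x":1,"y":0,"z":0,"roll":2.7},
  {"gripper":40,"x":0,"y":0,"z":0,"roll":0},
  {"gripper":40,"x":0,"y":0,"z":0,"roll":0},
])

```text
time_s: 10.58
eef_pos: [0.4851, -0.2609, 0.3274]
eef_rot: [0.0, -0.698, 0.716, 0.0]
wrist_force: [0.4, -1.0, -0.8]
opening: 0.679
```

```bash
python3 -c "
from h import *
go(487.3,-270,173,-91.5)
"
```

```text
t 10.57 pos [ 485.1 -260.9  327.4] yaw -91.48 F [ 0.4 -1.  -0.8] open 0.679 -> shift [ 0.91 -0.25 15.44] roll 0.02
```

Emit:
move_arm([
  {"gripper":40,"x":0.9,"y":-0.2,"z":2,"roll":0},
  {"gripper":40,"x":0,"y":0,"z":3.5,"roll":0},
  {"gripper":40,"x":0,"y":0,"z":3.5,"roll":0},
  {"gripper":40,"x":0,"y":0,"z":3,"roll":0},
  {"gripper":40,"x":0,"y":0,"z":1.5,"roll":0},
])

```text
time_s: 11.2
eef_pos: [0.4866, -0.2696, 0.191]
eef_rot: [-0.0, -0.698, 0.716, 0.001]
wrist_force: [-0.5, -0.4, -1.3]
opening: 0.68
```

Emit:
move_arm([
  {"gripper":40,"x":0,"y":0,"z":0.7,"roll":0},
  {"gripper":40,"x":0,"y":0,"z":0.5,"roll":0},
  {"gripper":40,"x":0,"y":0,"z":0,"roll":0},
])

```text
time_s: 11.58
eef_pos: [0.4873, -0.2711, 0.1811]
eef_rot: [0.0, -0.698, 0.716, -0.0]
wrist_force: [-0.1, 0.7, -1.0]
opening: 0.679
```

```bash
python3 -c "
from h import *
go(487.3,-270,173,-91.5)
c=snap('scene')
cv2.imwrite('pics/t0.png',cv2.resize(c['img'][90:240,60:260,::-1],None,fx=4,fy=4,interpolation=cv2.INTER_CUBIC))"
```

```text
t 11.57 pos [ 487.3 -271.1  181.1] yaw -91.53 F [-0.1  0.7 -1. ] open 0.679 -> shift [-0.11  0.    0.81] roll -0.03
```

View pics/t0.png

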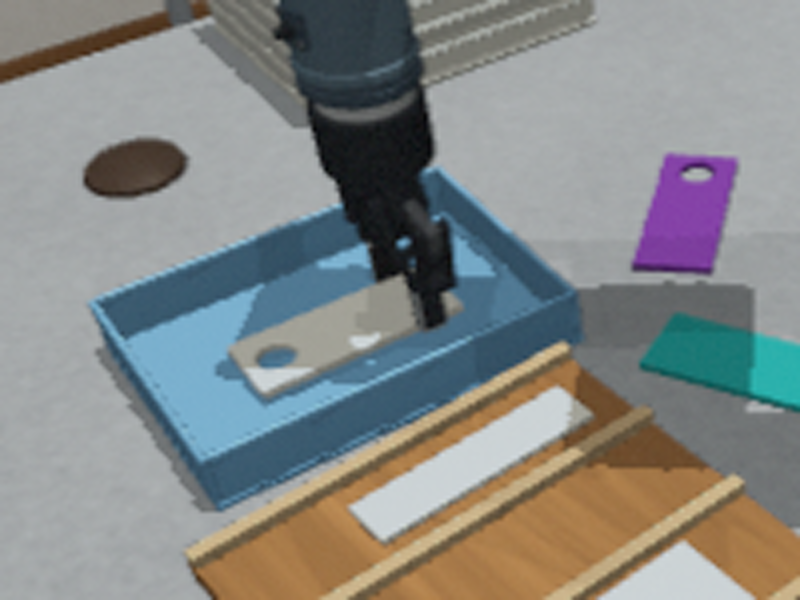

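The plate hangs level inside the tray, centred (hole at crop px (277,355)), about 8 mm above the floor. I'll lower in small steps and watch the force.

Emit:
move_arm([
  {"gripper":40,"x":0,"y":0,"z":0.4,"roll":0},
  {"gripper":40,"x":0,"y":0,"z":0.2,"roll":0},
  {"gripper":40,"x":0,"y":0,"z":0,"roll":0},
])

```text
time_s: 12.0
eef_pos: [0.4869, -0.2709, 0.1743]
eef_rot: [-0.0, -0.698, 0.717, 0.0]
wrist_force: [0.2, 0.2, -1.0]
opening: 0.679
```

Emit:
move_arm([
  {"gripper":40,"x":0,"y":0,"z":0.1,"roll":0},
  {"gripper":40,"x":0,"y":0,"z":0,"roll":0},
])

```text
time_s: 12.25
eef_pos: [0.4871, -0.271, 0.174]
eef_rot: [-0.0, -0.698, 0.716, 0.0]
wrist_force: [-2.5, 1.9, 5.0]
opening: 0.675
```

Emit:
move_arm([
  {"gripper":40,"x":0,"y":0,"z":0.1,"roll":0},
  {"gripper":40,"x":0,"y":0,"z":0,"roll":0},
])

```text
time_s: 12.5
eef_pos: [0.4871, -0.2711, 0.174]
eef_rot: [-0.0, -0.698, 0.716, 0.0]
wrist_force: [-5.2, 3.8, 14.8]
opening: 0.681
```

It touched down at TCP z = 0.174 m, where 0.173 was expected. I'll ease off 1 mm, release and retreat.

Emit:
move_arm([
  {"gripper":40,"x":0,"y":0,"z":-0.1,"roll":0},
  {"gripper":100,"x":0,"y":0,"z":0,"roll":0},
  {"gripper":100,"x":0,"y":0,"z":0,"roll":0},
  {"gripper":100,"x":0,"y":0,"z":0,"roll":0},
  {"gripper":100,"x":0,"y":0,"z":0,"roll":0},
])

```text
time_s: 13.12
eef_pos: [0.487, -0.271, 0.1734]
eef_rot: [-0.0, -0.698, 0.716, 0.0]
wrist_force: [-0.4, -0.7, 0.7]
opening: 1.003
```

Emit:
move_arm([
  {"gripper":100,"x":0,"y":0,"z":-1,"roll":0},
  {"gripper":100,"x":0,"y":0,"z":-3,"roll":0},
  {"gripper":100,"x":0,"y":0,"z":-5,"roll":0},
  {"gripper":100,"x":0,"y":0,"z":-5,"roll":0},
  {"gripper":100,"x":0,"y":0,"z":-5,"roll":0},
])

```text
time_s: 13.75
eef_pos: [0.4868, -0.2708, 0.3659]
eef_rot: [0.0, -0.698, 0.717, -0.0]
wrist_force: [0.4, -1.2, -0.4]
opening: 0.996
```

Emit:
move_arm([
  {"gripper":100,"x":0,"y":0,"z":0,"roll":0},
  {"gripper":100,"x":0,"y":0,"z":0,"roll":0},
])

```text
time_s: 14.0
eef_pos: [0.4868, -0.2708, 0.3636]
eef_rot: [0.0, -0.698, 0.716, -0.0]
wrist_force: [0.1, -0.1, -1.2]
opening: 1.001
```

```bash
python3 -c "
from h import *
go(487.3,-270,173,-91.5)
c=snap('scene')
cv2.imwrite('pics/t1.png',cv2.resize(c['img'][90:290,40:300,::-1],None,fx=3,fy=3,interpolation=cv2.INTER_CUBIC))"
```

```text
t 14.0 pos [ 486.8 -270.8  363.6] yaw -91.53 F [ 0.1 -0.1 -1.2] open 1.001 -> shift [-0.08 -0.05 19.06] roll -0.03
```

View pics/t1.png

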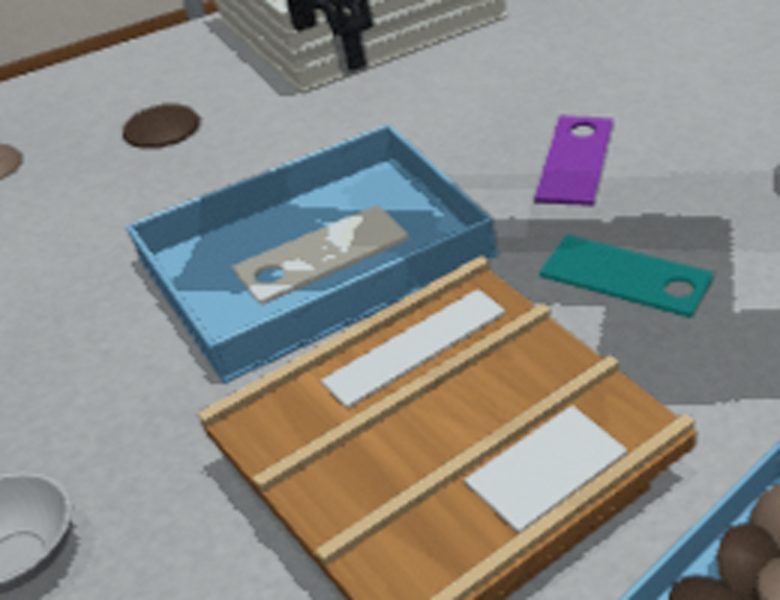

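The plate lies flat on the tray floor (crop px 320,250), the other two plates and the look-alikes are where they were, and the gripper is clear. I'll hand in.

```bash
python3 -c "
from h import *
print(ctrl.hand_in())"
```

```text
the job is handed in; nothing more can be done
None
```

The holed plate is now lying flat in the empty blue tray, and the job is handed in at 14.0 s on the robot's clock.

- **Slide:** I took the plate from the middle lane, pulling it from behind with the shut fingers until about 50 mm stuck out over the front edge. The scene view gave 50–54 mm; the finger position gave about 50 mm.
- **Grip and lift:** I gripped it across its 60 mm width on the part sticking out. The gripper opening read 0.68, which is about 58 mm against the nominal 60 mm. The plate lifted level.
- **Lay down:** I lowered it until it met the tray floor. Contact came at TCP height 0.174 m, where I expected 0.173 m, and the force reached about 15 N. I eased off 1 mm, released and retreated.

The last picture shows the plate flat near the tray's centre. The other two plates and the purple and turquoise pieces in view had not moved, and the gripper was about 19 cm above its release height, touching nothing. Those two small disagreements are the only ones I saw, and no check failed.

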